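# Gather the print weights in their lidded dish

### The arm

A 6-joint arm with a two-finger parallel gripper is mounted at the origin on the work surface. World frame = base frame: x ahead of the robot, y to its left, z up, the work surface at z = 0. Lengths are in m, angles in rad, forces in N, time in s.
With the tool pointing down it reaches from about 0.3 to 0.775 m from the base axis. Payload 14.6 kg.
Tool frame: the origin (TCP) lies at the very end of the fingers, on their centre line; the grasp point (between the pads) lies 19 mm behind it (manip.grip_point_offset is the distance from the TCP to the grasp point, in m); x points along the fingers, z is the direction in which the jaws open and shut, and the axes are right-handed (so a half turn about x gives the same grasp; the last joint's range is limited). The gripper opens to 85 mm and grips with 20 to 120 N. Pads are 22 mm wide; open, the fingers measure 114 mm over their backs; the gripper's body (76 mm by 85 mm) begins 54 mm behind the grasp point. The pads swing forward as they close: fully open they stand 13 mm farther back than shut.
Start: joints at [-1.182, 0.3, 1.521, -0, 1.321, -0.067], TCP at [0.242, -0.494, 0.231] pointing down, gripper open.
Joint ranges: [-3.03, 3.03], [-0.79, 2.21], [0.23, 2.52], [-1.04, 4.18], [0, 3.07], [-2.55, 2.55]. Speed limits (rad/s): [2.22, 2.22, 2.57, 3.14, 3.14, 3.14].

### API

Orientations are given as a rotation vector (axis times angle).
In Python, from workcell import manip gives the robot as it stands.
- The arm moves only by the tool play_rows, never from a script. Its argument "series" is a list of rows, each an object of numbers: "dx", "dy", "dz": the shift along the world's x, y, z in mm; "ax", "ay", "az": the turn, a rotation vector about the world's x, y, z in degrees; "gripper": the finger opening in mm, from 0 to 85.4. In form: [{"dx": .., "dy": .., "dz": .., "ax": .., "ay": .., "az": .., "gripper": ..}, ...]. A call has 1 to 10 rows; each row is the pose to reach, as a shift and turn from the pose commanded when the call began; what a row does not reach only later rows make up. A row lasts 1/8 s, in which the tool goes at most 62.5 mm and 10.7 degrees, less where a joint would pass 70% of its speed; a pose out of reach is approached as far as the arm can. A call with a gripper value outside its range is refused whole. The fingers move at their own pace and stop on an object; "grip_force" is the grip in N (left out, the last holds). Time passes only in rows, so rows that repeat a pose let the fingers close. It gives the time, the measured TCP pose, the force and the opening at its end, in the units of the state.
- manip.get_state(): the state, without advancing time (a new reading comes with each control period).
- manip.read_camera(name): name is "side" or "top"; returns (picture, depth): 400x640x3 uint8, blue, green, red; 400x640 float32, m along the optical axis (not along the pixel's ray), 0 where there is no reading.
- manip.camera_params(name): a dict with "intrinsics" (3x3 intrinsics, pixels), "position" and "rotation" of the camera in the world. Camera axes: x right, y up, looking along -z (the intrinsics and any distortion apply to the point x, -y, -z); pixel columns grow to the right and rows downward; lengths in m; the calibration is good to about 2 mm. A picture is of the moment at which its call begins. camera_params takes no time and is no camera call.
- manip.job_done(): hands the job in, once; it reports no verdict.
The state is a dict: "time_s": time; "joint_positions": joint angles; "qvel": joint speeds; "effort": joint torques, N m; "position": TCP position; "ee_rot": TCP orientation; "ft_force": force on the tool from outside, world axes, zero at the start; "torque": the same for the moment, N m; "opening": opening from 0.0 (shut) to 1.0 (fully open).
Only numpy, scipy, OpenCV 4.12 (cv2) and the standard library are available. Lean on these libraries where they do the work, as an engineer would, in place of code of your own. Each camera call takes 0.05 s, during which the arm holds its last target.

### The job

On the light panel stands an oblong black dish with a small tab at one end and a loose clear lid, two steel print weights inside it. Pick the dish up with its lid on, tip it tab end down so that both weights slide to the tab end, and set it level on the panel again without dropping it; then lift the lid off by its handle and lay it down flat, handle up, clear of the dish. The lid must stay on until the weights are gathered.

Things in the scene. Friction and masses are not known exactly. Their poses are not given: they have to be found in the camera images.
- dish: Oblong black dish, 110 (x) by 60 (y) mm, 28 high, walls and floor 4 thick, 220 g. A tab 34 wide sticks out 18 from its -x end, underside 20 up; it points to the robot, within 35 degrees. Origin: centre of underside, z up. Stands on the light panel (400 by 640 mm, flat top 12 mm above the table). Hold it by the middle of its long sides, which stand 2 mm out beyond the lid.
- lid: Loose clear lid on the dish's rim, 106 (x) by 56 (y) mm, plate 4 thick, 70 g; a 5 mm deep rim below it fits inside the walls with 2 mm play. Upright black bar handle on top: 32 long (x), 10 thick (y), 20 above the plate. Origin: centre of the plate's underside, 28 mm above the dish's when on, 5 above the surface when laid flat. z up, x as the dish's.
- weight_a: Polished steel disc, diameter 20 mm, 6 thick, flat on the dish's floor under the lid, at first in the half away from the tab. Origin: centre of underside. It slides when the dish is tipped by 10 to 15 degrees (25 to 40 moves it surely) and stays put when the dish is level.
- weight_b: The other steel disc, the same as weight_a, beside it.

How it is judged:
By the outcome, as a careful person would: the job done as asked, in the order asked, and still so for the second after the job is handed in, with the robot touching nothing.
It also fails if it takes over 54 s, if anything falls off the work surface, if the arm or the gripper's body presses on something with over 40 N, if the wrist force passes 120 N, or if a joint passes its speed limit or range.

## Working session

There is one attempt and no reset: what is moved stays moved. The work goes in short steps, Python scripts to look and compute and a tool call to move; the robot and the scene stay as the last step left them, time stands still between calls to the robot, and variables do not carry over. Pictures are saved under pics/ and viewed, and the job is handed in when it is done.

Besides the shell and the picture viewer there is one more tool, called after "Call:" in YAML: its name, and indented under it one key for each argument. play_rows: Moves the arm, as the interface text tells. Its arguments: {"type":"object","properties":{"series":{"type":"array","items":{"type":"object","properties":{"dx":{"type":"number"},"dy":{"type":"number"},"dz":{"type":"number"},"ax":{"type":"number"},"ay":{"type":"number"},"az":{"type":"number"},"gripper":{"type":"number"}}}},"grip_force":{"type":"number"}},"required":["series"]}

```bash
mkdir -p pics; ls; python3 - <<'E'
from workcell import manip
import cv2,numpy as np
print(manip.get_state())
for n in ("top","side"):
    p,d=manip.read_camera(n); cv2.imwrite(f"pics/{n}0.png",p); np.save(f"/tmp/{n}0.npy",d)
    print(n,manip.camera_params(n))
E
```

```text
pics
{'time_s': 0.0, 'joint_positions': array([-1.18161203e+00,  3.00472163e-01,  1.52161935e+00, -8.30768198e-06,
        1.32066030e+00, -6.65941699e-02]), 'qvel': array([-8.71246186e-04,  1.89648877e-03, -1.25592480e-03, -2.39835800e-04,
        4.67734824e-04,  9.06589329e-06]), 'effort': array([-1.17431162e-03, -5.43505740e+01, -3.61796844e+01, -1.53484393e-04,
        4.02793623e-03, -9.23464484e-06]), 'position': array([ 0.24199645, -0.49363456,  0.23070453]), 'ee_rot': array([ 0.86793546,  1.39196789, -0.86683565]), 'ft_force': array([-0.00506176, -0.14544688,  1.00292119]), 'torque': array([ 0.00167763, -0.01140706,  0.04028559]), 'opening': 1.0002317305848882}
top {'intrinsics': array([[424.13926893,   0.        , 320.16120405],
       [  0.        , 424.13926893, 199.9893196 ],
       [  0.        ,   0.        ,   1.        ]]), 'position': array([0.52017583, 0.05167719, 0.71586639]), 'rotation': array([ 0.07060738, -0.1020158 , -1.54764805])}
side {'intrinsics': array([[387.49243391,   0.        , 314.31620411],
       [  0.        , 387.49243391, 198.55119444],
       [  0.        ,   0.        ,   1.        ]]), 'position': array([0.42041452, 0.56084636, 0.4297807 ]), 'rotation': array([ 0.22108859, -1.35475749, -2.49357689])}
```

View pics/top0.png

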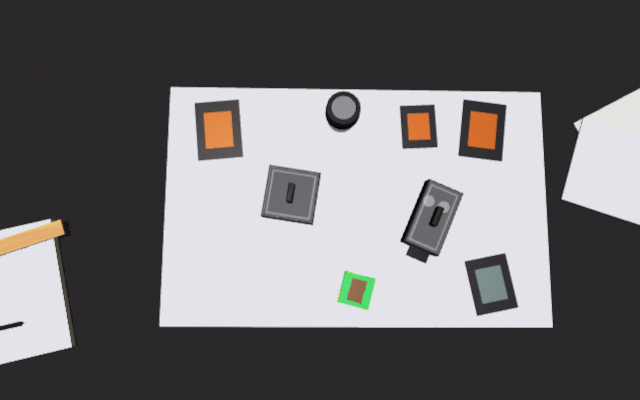

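View pics/side0.png

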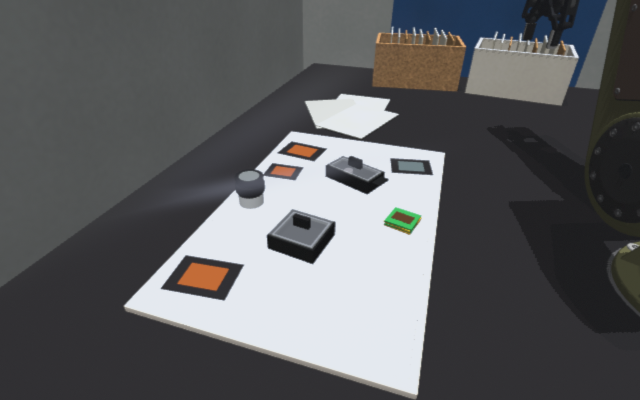

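Top view: the tabbed dish is at about (432,218), its tab at (418,253) and its handle at (436,215). The weights show at (429,201) and (443,207), the far half. The square box at (291,195) is a distractor.

```bash
cat > h.py <<'E'
import numpy as np,cv2
from scipy.spatial.transform import Rotation as R
from workcell import manip
def cam(n):
    c=manip.camera_params(n); return c["intrinsics"],c["position"],R.from_rotvec(c["rotation"]).as_matrix()
def rays(n,uv):
    K,p,M=cam(n); uv=np.atleast_2d(uv).astype(float)
    d=np.c_[(uv[:,0]-K[0,2])/K[0,0],-(uv[:,1]-K[1,2])/K[1,1],-np.ones(len(uv))]
    return p,d@M.T
def plane(n,uv,z):
    p,d=rays(n,uv); return p+d*((z-p[2])/d[:,2])[:,None]
def cloud(n,d):
    v,u=np.mgrid[:400,:640]; p,r=rays(n,np.c_[u.ravel(),v.ravel()])
    return (p+r*d.ravel()[:,None]).reshape(400,640,3)
def proj(n,P):
    K,p,M=cam(n); q=(np.atleast_2d(P)-p)@M
    return np.c_[K[0,0]*q[:,0]/-q[:,2]+K[0,2],K[1,1]*-q[:,1]/-q[:,2]+K[1,2]]
E
python3 - <<'E'
from h import *
d=np.load('/tmp/top0.npy'); img=cv2.imread('pics/top0.png')
W=cloud('top',d)
print('panel z',np.median(W[250:300,380:450,2]), 'corner',W[200,200])
for (u,v) in [(429,201),(436,212),(438,217),(418,254),(420,225),(445,225),(410,240)]: print(u,v,(W[v,u]*1000).round(1),img[v,u])
roi=np.zeros((400,640),bool); roi[172:268,395:470]=1
z=W[...,2]
for lo,hi,nm in [(.035,.05,'rim+lid'),(.055,.075,'handle'),(.022,.0395,'tab')]:
    m=roi&(z>lo)&(z<hi)&(d>0); P=W[m]
    if len(P)>5:
        r=cv2.minAreaRect((P[:,:2]*1000).astype(np.float32)); print(nm,m.sum(),r,np.median(P[:,2]),P.mean(0))
# colour mask
g=cv2.cvtColor(img,cv2.COLOR_BGR2GRAY); m=((g<150)&roi).astype(np.uint8)
c=max(cv2.findContours(m,0,2)[0],key=cv2.contourArea); print(cv2.contourArea(c),cv2.boundingRect(c))
cv2.imwrite('pics/crop0.png',cv2.resize(img[165:275,385:485],None,fx=5,fy=5,interpolation=cv2.INTER_CUBIC))
E
```

```text
panel z 0.01275344506704107 corner [0.59353667 0.23734228 0.01370067]
429 201 [ 596.8 -135.1   45.6] [166 161 166]
436 212 [ 577.7 -140.3   65.4] [30 29 30]
438 217 [ 570.2 -144.1   62.6] [38 38 39]
418 254 [ 512.3 -118.9   37.8] [48 48 49]
420 225 [ 558.2 -120.8   43.9] [111 106 105]
445 225 [ 559.1 -161.2   42.8] [150 144 143]
410 240 [ 534.1 -104.5   44.9] [129 124 124]
rim+lid 2622 ((564.982177734375, -140.4242401123047), (60.761260986328125, 128.26754760742188), 67.81591033935547) 0.043913075921567846 [ 0.56751663 -0.13994605  0.0432027 ]
handle 155 ((572.4308471679688, -143.37454223632812), (10.657221794128418, 31.29537582397461), 68.76554107666016) 0.06360154012477237 [ 0.57236282 -0.14234275  0.06309894]
tab 456 ((564.8941650390625, -140.40469360351562), (60.73462677001953, 128.4505615234375), 67.81082153320312) 0.03607879070510028 [ 0.54245546 -0.12061592  0.03470554]
2895.0 (401, 179, 62, 84)
```

View pics/crop0.png

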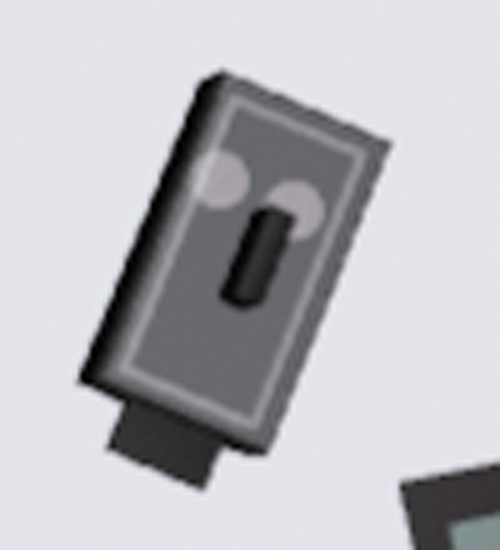

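```bash
python3 - <<'E'
from h import *
s=manip.get_state(); M=R.from_rotvec(s['ee_rot']).as_matrix(); print(M.round(3)); print(manip.grip_point_offset, s['time_s'])
for yaw in (-22,):
    for k in (90,-90):
        t=np.radians(yaw+k); z=np.array([np.cos(t),np.sin(t),0]);x=np.array([0,0,-1.]);T=np.c_[x,np.cross(z,x),z]
        print(k,np.degrees(R.from_matrix(T@M.T).as_rotvec()).round(2))
print((np.array([.573,-.1437,.231])-s['position'])*1000)
E
```

```text
[[-0.     0.898  0.44 ]
 [ 0.001  0.44  -0.898]
 [-1.     0.    -0.001]]
0.0187 0.1
90 [-0.0000e+00 -8.0000e-02  1.3188e+02]
-90 [ -0.06   0.   -48.12]
[3.30984443e+02 3.49939383e+02 2.23446178e-01]
```

Call:
play_rows:
  series:
    - {"dx":40,"dy":42,"dz":0,"az":-6,"gripper":85}
    - {"dx":80,"dy":85,"dz":0,"az":-12,"gripper":85}
    - {"dx":120,"dy":127,"dz":0,"az":-18,"gripper":85}
    - {"dx":160,"dy":169,"dz":0,"az":-24,"gripper":85}
    - {"dx":200,"dy":211,"dz":0,"az":-30,"gripper":85}
    - {"dx":240,"dy":254,"dz":0,"az":-36,"gripper":85}
    - {"dx":280,"dy":296,"dz":-20,"az":-42,"gripper":85}
    - {"dx":331,"dy":350,"dz":-50,"az":-48,"gripper":85}
    - {"dx":331,"dy":350,"dz":-100,"az":-48,"gripper":85}
    - {"dx":331,"dy":350,"dz":-100,"az":-48,"gripper":85}

```text
invalid input at $.series[0]: expected keys dx, dy, dz, ax, ay, az, gripper
```

```bash
python3 - <<'E'
from h import *
p,d=manip.read_camera('side'); s=manip.get_state(); print(s['position'],s['ft_force'],s['opening'],s['joint_positions'].round(2),s['time_s'])
cv2.imwrite('pics/side1.png',p); np.save('/tmp/side1.npy',d)
cv2.imwrite('pics/side1c.png',cv2.resize(p[60:230,280:480],None,fx=3.5,fy=3.5,interpolation=cv2.INTER_CUBIC))
print(proj('side',s['position']))
E
```

```text
[ 0.24204491 -0.49369566  0.23085122] [-0.19784572 -0.58589536  0.04167271] 0.9995588241512109 [-1.18  0.3   1.52  0.    1.32 -0.07] 0.15
[[535.83789106  50.66132638]]
```

View pics/side1c.png

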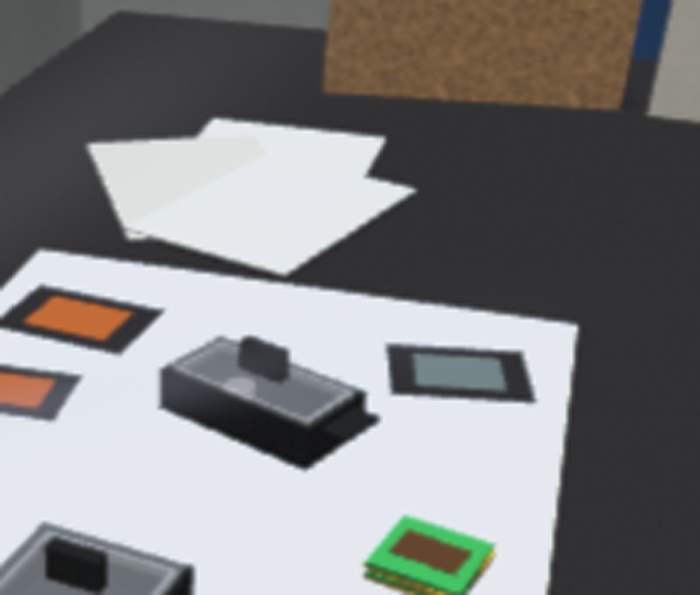

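The call was refused because every key is required, so the arm hasn't moved; the picture still shows the dish untouched. I'll send it again with all keys.

Call:
play_rows:
  series:
    - {"dx":40,"dy":42,"dz":0,"ax":0,"ay":0,"az":-6,"gripper":85}
    - {"dx":80,"dy":85,"dz":0,"ax":0,"ay":0,"az":-12,"gripper":85}
    - {"dx":120,"dy":127,"dz":0,"ax":0,"ay":0,"az":-18,"gripper":85}
    - {"dx":160,"dy":169,"dz":0,"ax":0,"ay":0,"az":-24,"gripper":85}
    - {"dx":200,"dy":211,"dz":0,"ax":0,"ay":0,"az":-30,"gripper":85}
    - {"dx":240,"dy":254,"dz":0,"ax":0,"ay":0,"az":-36,"gripper":85}
    - {"dx":280,"dy":296,"dz":-20,"ax":0,"ay":0,"az":-42,"gripper":85}
    - {"dx":331,"dy":350,"dz":-50,"ax":0,"ay":0,"az":-48,"gripper":85}
    - {"dx":331,"dy":350,"dz":-100,"ax":0,"ay":0,"az":-48,"gripper":85}
    - {"dx":331,"dy":350,"dz":-100,"ax":0,"ay":0,"az":-48,"gripper":85}

```text
time_s: 1.4
position: [0.5715, -0.1423, 0.1273]
ee_rot: [1.48, 1.012, -1.489]
ft_force: [0.8, -0.2, 0.8]
opening: 0.995
```

```bash
cat > look.py <<'E'
import sys
from h import *
tag=sys.argv[1]; 
for n,(r0,r1,c0,c1) in {'side':(60,230,280,480),'top':(150,290,370,500)}.items():
    if n not in sys.argv[2:]: continue
    p,d=manip.read_camera(n); cv2.imwrite(f'pics/{n}{tag}.png',p); np.save(f'/tmp/{n}{tag}.npy',d)
    cv2.imwrite(f'pics/{n}{tag}c.png',cv2.resize(p[r0:r1,c0:c1],None,fx=3.5,fy=3.5,interpolation=cv2.INTER_CUBIC))
s=manip.get_state(); M=R.from_rotvec(s['ee_rot']).as_matrix()
print(s['position'].round(4),s['ft_force'].round(2),round(s['opening'],3),s['joint_positions'].round(2),s['time_s']); print(M.round(3))
print('tcp px side',proj('side',s['position']).round(1),'top',proj('top',s['position']).round(1))
E
python3 look.py 2 side
```

```text
[ 0.5725 -0.1437  0.1306] [0.42 0.32 0.88] 0.998 [-0.31  0.49  1.51 -0.    1.15  1.64] 1.45
[[-0.003  0.928 -0.372]
 [ 0.001 -0.372 -0.928]
 [-1.    -0.003  0.   ]]
tcp px side [[357.6 128.2]] top [[452.1 211.9]]
```

View pics/side2c.png

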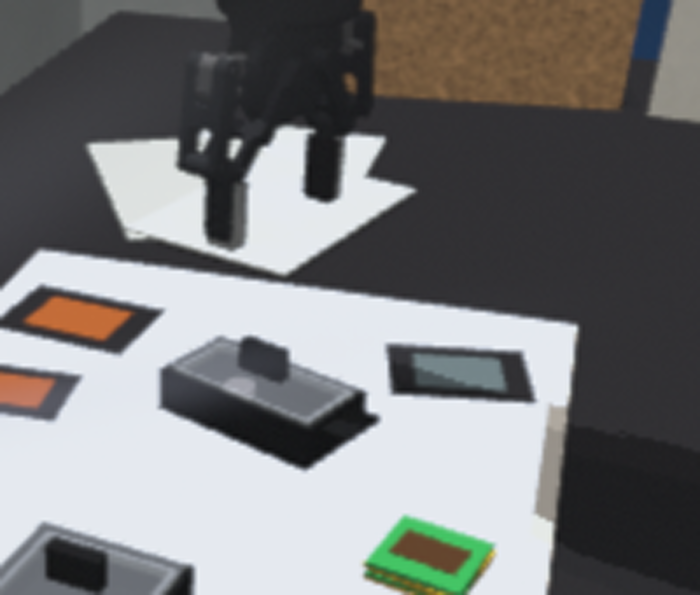

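Call:
play_rows:
  series:
    - {"dx":0,"dy":0,"dz":-30,"ax":0,"ay":0,"az":0,"gripper":85}
    - {"dx":0,"dy":0,"dz":-60,"ax":0,"ay":0,"az":0,"gripper":85}
    - {"dx":0,"dy":0,"dz":-90,"ax":0,"ay":0,"az":0,"gripper":85}
    - {"dx":0,"dy":0,"dz":-110,"ax":0,"ay":0,"az":0,"gripper":85}
    - {"dx":0,"dy":0,"dz":-120,"ax":0,"ay":0,"az":0,"gripper":85}
    - {"dx":0,"dy":0,"dz":-120,"ax":0,"ay":0,"az":0,"gripper":85}

```text
time_s: 2.2
position: [0.5733, -0.1442, 0.0118]
ee_rot: [1.485, 1.003, -1.485]
ft_force: [-0.3, -0.1, 0.1]
opening: 0.995
```

```bash
python3 look.py 3 side
```

```text
[ 0.5735 -0.1442  0.0123] [-1.13 -0.22  0.04] 0.997 [-0.31  0.65  1.57 -0.    0.92  1.64] 2.25
[[ 0.001  0.928 -0.373]
 [-0.    -0.373 -0.928]
 [-1.     0.001 -0.   ]]
tcp px side [[353.5 179.9]] top [[429.  217.1]]
```

View pics/side3c.png

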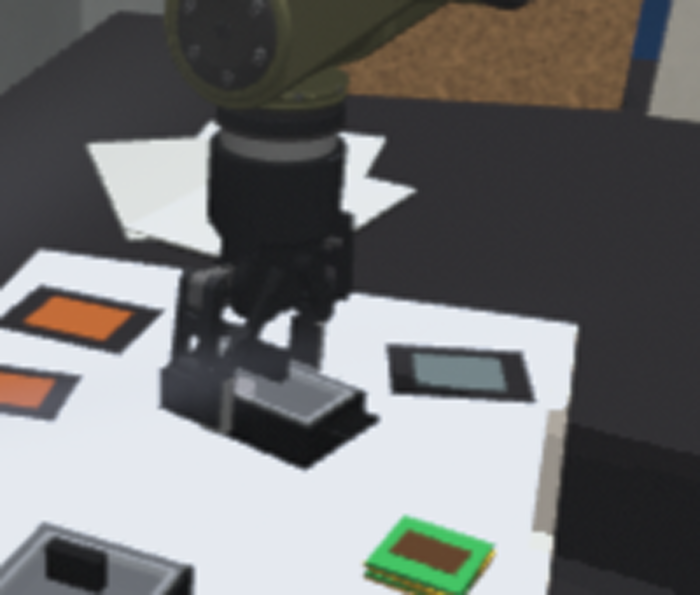

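The fingers straddle the dish at mid-side (near finger at crop (220,400)) with no contact force. I'll close.

Call:
play_rows:
  series:
    - {"dx":0,"dy":0,"dz":-2,"ax":0,"ay":0,"az":0,"gripper":66}
    - {"dx":0,"dy":0,"dz":-2,"ax":0,"ay":0,"az":0,"gripper":62}
    - {"dx":0,"dy":0,"dz":-2,"ax":0,"ay":0,"az":0,"gripper":50}
    - {"dx":0,"dy":0,"dz":-2,"ax":0,"ay":0,"az":0,"gripper":50}
    - {"dx":0,"dy":0,"dz":-2,"ax":0,"ay":0,"az":0,"gripper":50}
    - {"dx":0,"dy":0,"dz":-2,"ax":0,"ay":0,"az":0,"gripper":50}
  grip_force: 60

```text
time_s: 3.0
position: [0.5734, -0.1439, 0.0099]
ee_rot: [1.485, 1.003, -1.484]
ft_force: [-1.6, 0.8, 5.9]
opening: 0.691
```

```bash
python3 look.py 4 side
```

```text
[ 0.5734 -0.1439  0.0099] [-1.45  0.62  5.9 ] 0.691 [-0.31  0.65  1.57  0.    0.92  1.64] 3.05
[[ 0.001  0.928 -0.373]
 [-0.    -0.373 -0.928]
 [-1.     0.001 -0.   ]]
tcp px side [[353.5 180.9]] top [[428.5 217.3]]
```

View pics/side4c.png

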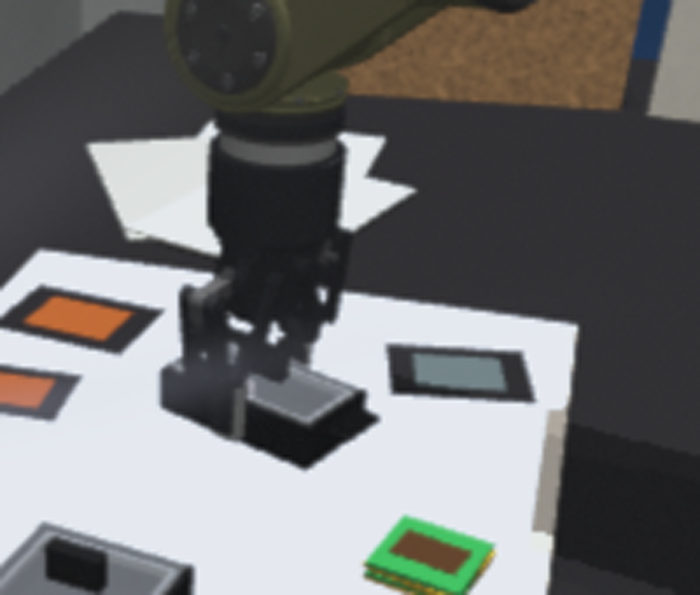

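The opening is 0.69 (about 59 mm), so the dish is held. Lifting.

Call:
play_rows:
  series:
    - {"dx":0,"dy":0,"dz":4,"ax":0,"ay":0,"az":0,"gripper":50}
    - {"dx":0,"dy":0,"dz":14,"ax":0,"ay":0,"az":0,"gripper":50}
    - {"dx":0,"dy":0,"dz":28,"ax":0,"ay":0,"az":0,"gripper":50}
    - {"dx":0,"dy":0,"dz":44,"ax":0,"ay":0,"az":0,"gripper":50}
    - {"dx":0,"dy":0,"dz":60,"ax":0,"ay":0,"az":0,"gripper":50}
    - {"dx":0,"dy":0,"dz":76,"ax":0,"ay":0,"az":0,"gripper":50}
    - {"dx":0,"dy":0,"dz":90,"ax":0,"ay":0,"az":0,"gripper":50}
    - {"dx":0,"dy":0,"dz":98,"ax":0,"ay":0,"az":0,"gripper":50}
    - {"dx":0,"dy":0,"dz":100,"ax":0,"ay":0,"az":0,"gripper":50}
    - {"dx":0,"dy":0,"dz":100,"ax":0,"ay":0,"az":0,"gripper":50}

```text
time_s: 4.3
position: [0.5729, -0.1438, 0.1089]
ee_rot: [1.485, 1.004, -1.485]
ft_force: [0.2, -0.5, -3.7]
opening: 0.691
```

```bash
python3 look.py 5 side; python3 - <<'E'
import numpy as np
a=np.radians(68)
for t in (4,8,13,18,23,28,32,35): print(t,(-t*np.array([np.cos(a),np.sin(a)])).round(2))
E
```

```text
[ 0.5728 -0.1438  0.1087] [ 0.75 -0.41 -3.37] 0.691 [-0.31  0.51  1.52 -0.    1.11  1.64] 4.35
[[-0.001  0.928 -0.373]
 [ 0.    -0.373 -0.928]
 [-1.    -0.001  0.   ]]
tcp px side [[356.7 138.4]] top [[447.2 212.9]]
4 [-1.5  -3.71]
8 [-3.   -7.42]
13 [ -4.87 -12.05]
18 [ -6.74 -16.69]
23 [ -8.62 -21.33]
28 [-10.49 -25.96]
32 [-11.99 -29.67]
35 [-13.11 -32.45]
```

View pics/side5c.png

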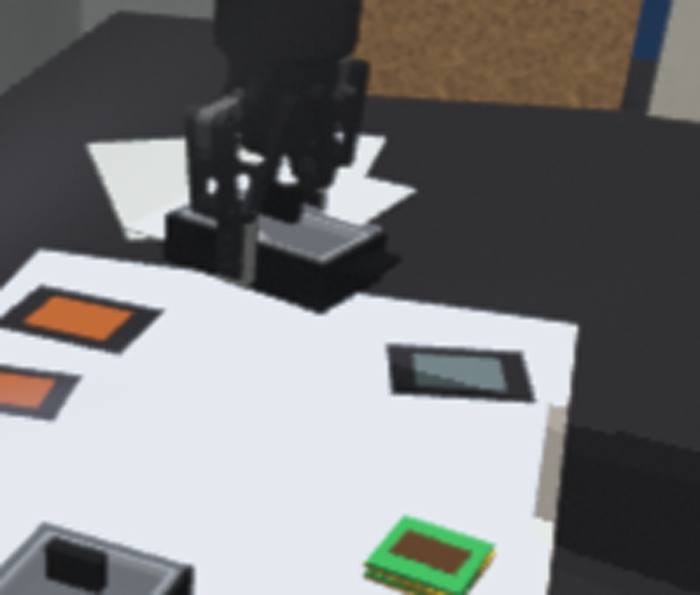

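The dish is held level with the lid on. Now tip it tab end down, to 35°.

Call:
play_rows:
  series:
    - {"dx":0,"dy":0,"dz":0,"ax":-1.5,"ay":-3.7,"az":0,"gripper":50}
    - {"dx":0,"dy":0,"dz":0,"ax":-3.0,"ay":-7.4,"az":0,"gripper":50}
    - {"dx":0,"dy":0,"dz":0,"ax":-4.9,"ay":-12.0,"az":0,"gripper":50}
    - {"dx":0,"dy":0,"dz":0,"ax":-6.7,"ay":-16.7,"az":0,"gripper":50}
    - {"dx":0,"dy":0,"dz":0,"ax":-8.6,"ay":-21.3,"az":0,"gripper":50}
    - {"dx":0,"dy":0,"dz":0,"ax":-10.5,"ay":-26.0,"az":0,"gripper":50}
    - {"dx":0,"dy":0,"dz":0,"ax":-12.0,"ay":-29.7,"az":0,"gripper":50}
    - {"dx":0,"dy":0,"dz":0,"ax":-13.1,"ay":-32.4,"az":0,"gripper":50}
    - {"dx":0,"dy":0,"dz":0,"ax":-13.1,"ay":-32.4,"az":0,"gripper":50}
    - {"dx":0,"dy":0,"dz":0,"ax":-13.1,"ay":-32.4,"az":0,"gripper":50}

```text
time_s: 5.6
position: [0.5732, -0.1439, 0.1093]
ee_rot: [1.6, 0.477, -1.041]
ft_force: [-0.6, 0.2, -3.2]
opening: 0.689
```

```bash
python3 look.py 6 side top
```

```text
[ 0.5733 -0.144   0.1094] [-0.55 -0.2  -2.85] 0.686 [-0.28  0.31  1.94 -0.21  0.28  1.85] 5.7
[[ 0.531  0.761 -0.373]
 [-0.215 -0.305 -0.928]
 [-0.82   0.572  0.001]]
tcp px side [[356.5 138. ]] top [[447.5 212.6]]
```

View pics/side6c.png

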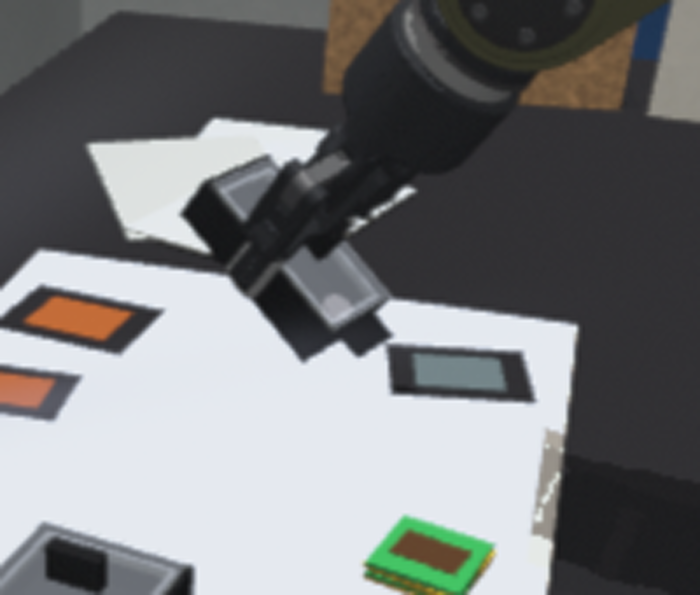

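View pics/top6c.png

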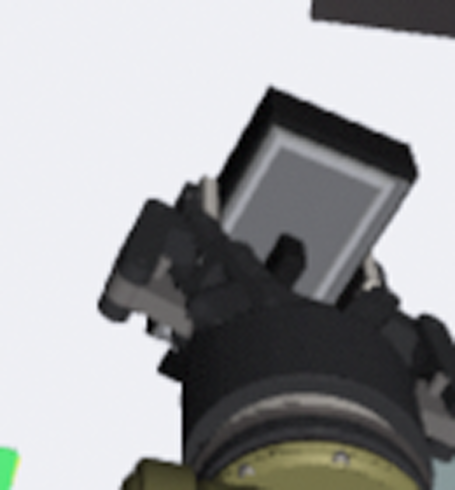

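Tilted, with the lid on. The far half is empty (top view) and one weight shows at the tab end, side crop (335,305); the other is hidden behind the wall or finger. I'll hold briefly, then level off gently.

Call:
play_rows:
  series:
    - {"dx":0,"dy":0,"dz":0,"ax":0,"ay":0,"az":0,"gripper":50}
    - {"dx":0,"dy":0,"dz":0,"ax":0,"ay":0,"az":0,"gripper":50}
    - {"dx":0,"dy":0,"dz":0,"ax":1.1,"ay":2.8,"az":0,"gripper":50}
    - {"dx":0,"dy":0,"dz":0,"ax":3.0,"ay":7.4,"az":0,"gripper":50}
    - {"dx":0,"dy":0,"dz":0,"ax":5.2,"ay":13.0,"az":0,"gripper":50}
    - {"dx":0,"dy":0,"dz":0,"ax":7.5,"ay":18.5,"az":0,"gripper":50}
    - {"dx":0,"dy":0,"dz":0,"ax":9.7,"ay":24.1,"az":0,"gripper":50}
    - {"dx":0,"dy":0,"dz":0,"ax":11.6,"ay":28.7,"az":0,"gripper":50}
    - {"dx":0,"dy":0,"dz":0,"ax":13.1,"ay":32.4,"az":0,"gripper":50}
    - {"dx":0,"dy":0,"dz":0,"ax":13.1,"ay":32.4,"az":0,"gripper":50}

```text
time_s: 6.95
position: [0.5736, -0.1441, 0.109]
ee_rot: [1.485, 1.003, -1.484]
ft_force: [-0.0, -0.3, -3.1]
opening: 0.689
```

```bash
python3 look.py 7 side top
```

```text
[ 0.573  -0.1438  0.109 ] [ 0.12 -0.07 -2.58] 0.69 [-0.31  0.51  1.52 -0.    1.1   1.64] 7.05
[[ 0.001  0.928 -0.373]
 [-0.    -0.373 -0.928]
 [-1.     0.001 -0.   ]]
tcp px side [[356.6 138.2]] top [[447.3 212.8]]
```

View pics/side7c.png

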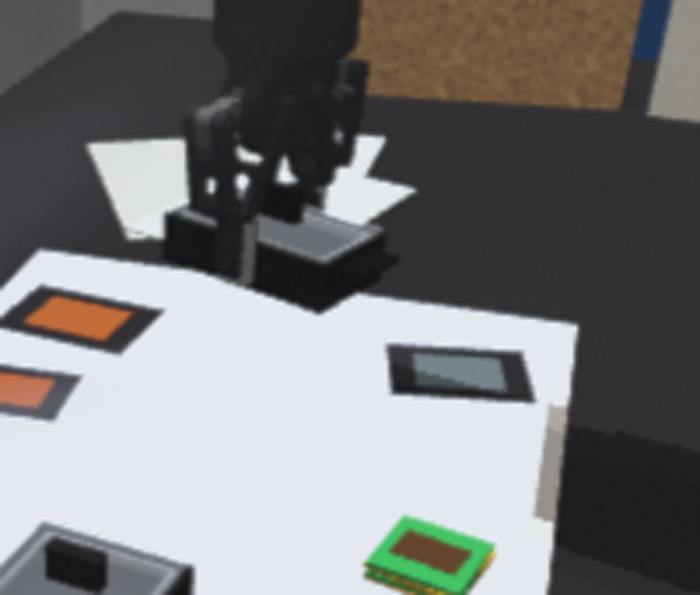

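View pics/top7c.png

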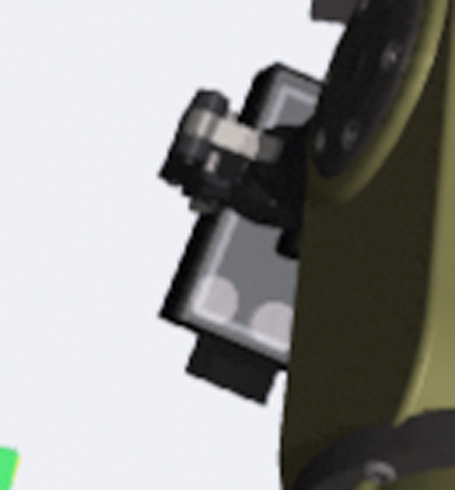

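Both weights now lie at the tab end, at top crop (215,297) and (273,322), and the lid is on. Setting down.

Call:
play_rows:
  series:
    - {"dx":0,"dy":0,"dz":-8,"ax":0,"ay":0,"az":0,"gripper":50}
    - {"dx":0,"dy":0,"dz":-22,"ax":0,"ay":0,"az":0,"gripper":50}
    - {"dx":0,"dy":0,"dz":-38,"ax":0,"ay":0,"az":0,"gripper":50}
    - {"dx":0,"dy":0,"dz":-54,"ax":0,"ay":0,"az":0,"gripper":50}
    - {"dx":0,"dy":0,"dz":-70,"ax":0,"ay":0,"az":0,"gripper":50}
    - {"dx":0,"dy":0,"dz":-82,"ax":0,"ay":0,"az":0,"gripper":50}
    - {"dx":0,"dy":0,"dz":-91,"ax":0,"ay":0,"az":0,"gripper":50}
    - {"dx":0,"dy":0,"dz":-96,"ax":0,"ay":0,"az":0,"gripper":50}
    - {"dx":0,"dy":0,"dz":-98,"ax":0,"ay":0,"az":0,"gripper":50}
    - {"dx":0,"dy":0,"dz":-98,"ax":0,"ay":0,"az":0,"gripper":50}

```text
time_s: 8.3
position: [0.5733, -0.1439, 0.0115]
ee_rot: [1.485, 1.003, -1.484]
ft_force: [-0.8, -0.4, -3.2]
opening: 0.693
```

```bash
python3 look.py 8
```

```text
[ 0.5733 -0.1439  0.0115] [-0.76 -0.37 -3.16] 0.693 [-0.31  0.65  1.57 -0.    0.92  1.64] 8.3
[[ 0.     0.928 -0.373]
 [-0.    -0.373 -0.928]
 [-1.     0.    -0.   ]]
tcp px side [[353.6 180.3]] top [[428.7 217.3]]
```

Still hanging (-3.2 N). I'll lower the last 2 mm slowly.

Call:
play_rows:
  series:
    - {"dx":0,"dy":0,"dz":-0.5,"ax":0,"ay":0,"az":0,"gripper":50}
    - {"dx":0,"dy":0,"dz":-1.0,"ax":0,"ay":0,"az":0,"gripper":50}
    - {"dx":0,"dy":0,"dz":-1.5,"ax":0,"ay":0,"az":0,"gripper":50}
    - {"dx":0,"dy":0,"dz":-1.9,"ax":0,"ay":0,"az":0,"gripper":50}
    - {"dx":0,"dy":0,"dz":-1.9,"ax":0,"ay":0,"az":0,"gripper":50}

```text
time_s: 8.93
position: [0.5733, -0.1439, 0.0099]
ee_rot: [1.485, 1.003, -1.484]
ft_force: [-1.2, 0.4, 5.1]
opening: 0.69
```

```bash
python3 look.py 8 side
```

```text
[ 0.5733 -0.1439  0.0099] [-3.44  0.64  5.02] 0.69 [-0.31  0.65  1.57 -0.    0.92  1.64] 8.975
[[ 0.001  0.928 -0.373]
 [-0.    -0.373 -0.928]
 [-1.     0.001 -0.   ]]
tcp px side [[353.5 180.9]] top [[428.5 217.3]]
```

View pics/side8c.png

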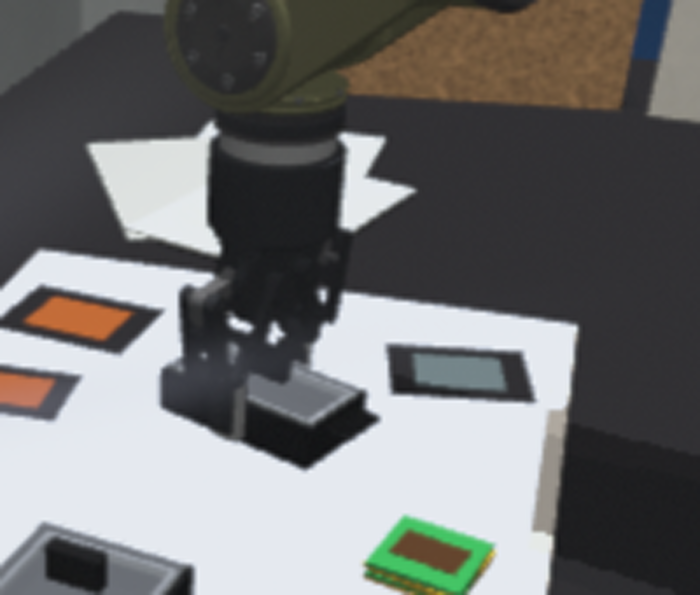

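It stands on the panel with a 5 N load. Open, rise, and step aside to look.

Call:
play_rows:
  series:
    - {"dx":0,"dy":0,"dz":0,"ax":0,"ay":0,"az":0,"gripper":85}
    - {"dx":0,"dy":0,"dz":0,"ax":0,"ay":0,"az":0,"gripper":85}
    - {"dx":0,"dy":0,"dz":0,"ax":0,"ay":0,"az":0,"gripper":85}
    - {"dx":0,"dy":0,"dz":15,"ax":0,"ay":0,"az":0,"gripper":85}
    - {"dx":0,"dy":0,"dz":45,"ax":0,"ay":0,"az":0,"gripper":85}
    - {"dx":0,"dy":0,"dz":85,"ax":0,"ay":0,"az":0,"gripper":85}
    - {"dx":-20,"dy":-20,"dz":120,"ax":0,"ay":0,"az":0,"gripper":85}
    - {"dx":-40,"dy":-70,"dz":120,"ax":0,"ay":0,"az":0,"gripper":85}
    - {"dx":-60,"dy":-120,"dz":120,"ax":0,"ay":0,"az":0,"gripper":85}
    - {"dx":-60,"dy":-150,"dz":120,"ax":0,"ay":0,"az":0,"gripper":85}

```text
time_s: 10.22
position: [0.512, -0.296, 0.1309]
ee_rot: [1.486, 1.001, -1.485]
ft_force: [0.6, -0.3, -0.3]
opening: 0.995
```

```bash
python3 look.py 9 side top; python3 - <<'E'
from h import *
d=np.load('/tmp/top9.npy'); W=cloud('top',d); z=W[...,2]
roi=np.zeros((400,640),bool); roi[172:268,395:466]=1
for lo,hi,nm in [(.022,.055,'body'),(.055,.072,'handle')]:
    m=roi&(z>lo)&(z<hi); P=W[m]; print(nm,m.sum(),cv2.minAreaRect((P[:,:2]*1000).astype(np.float32)),P.mean(0))
# lid plate tilt: plane fit of inner
c=np.array([.573,-.1437]); a=np.radians(-22); e=np.array([np.cos(a),np.sin(a)]); f=np.array([-e[1],e[0]])
q=(W[...,:2]-c); X=q@e; Y=q@f
for x0 in (-40,-20,20,40):
    m=(abs(X-x0/1e3)<.006)&(abs(Y)<.018)&(z<.053); print(x0,m.sum(),np.median(z[m]))
E
```

```text
[ 0.5126 -0.2965  0.1305] [-0.2   0.69  0.13] 0.996 [-0.59  0.49  1.5  -0.    1.15  1.37] 10.325
[[ 0.001  0.927 -0.376]
 [-0.001 -0.376 -0.927]
 [-1.     0.002  0.001]]
tcp px side [[399.9 106.5]] top [[562.4 257.5]]
body 2783 ((564.6639404296875, -140.79598999023438), (61.09175109863281, 128.398681640625), 67.71470642089844) [ 0.56722026 -0.13913801  0.04254746]
handle 156 ((571.6504516601562, -142.70533752441406), (10.502933502197266, 32.166221618652344), 66.46870422363281) [ 0.57121074 -0.14195929  0.06300531]
-40 169 0.044239828369918466
-20 165 0.04418271446424782
20 148 0.044185669288733354
40 166 0.04419799869739688
```

View pics/top9.png

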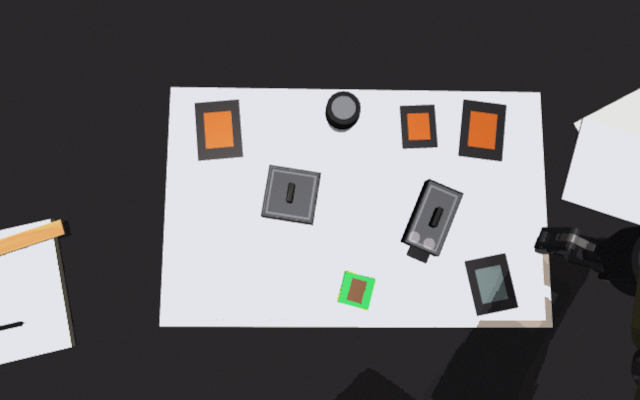

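View pics/top9c.png

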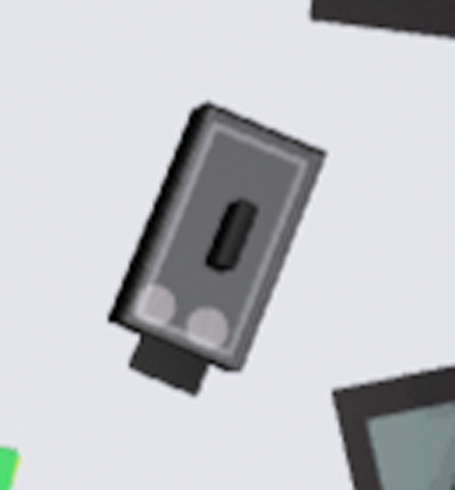

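View pics/side9c.png

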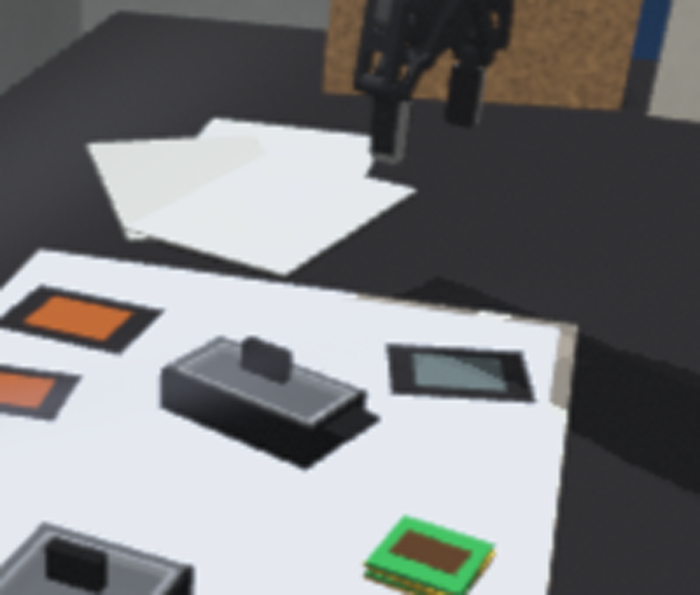

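The dish is level with both weights at the tab end, top crop (155,302) and (207,327). The lid is flat at z = 44 mm and the handle is at (571.6,-142.7). Next is the handle grasp; I'll also compute the lay-down spot, the empty area around px (245,275).

Call:
play_rows:
  series:
    - {"dx":15,"dy":40,"dz":0,"ax":0,"ay":0,"az":0,"gripper":40}
    - {"dx":30,"dy":80,"dz":0,"ax":0,"ay":0,"az":0,"gripper":40}
    - {"dx":45,"dy":120,"dz":0,"ax":0,"ay":0,"az":0,"gripper":40}
    - {"dx":59,"dy":154,"dz":0,"ax":0,"ay":0,"az":0,"gripper":40}
    - {"dx":59,"dy":154,"dz":-10,"ax":0,"ay":0,"az":0,"gripper":40}
    - {"dx":59,"dy":154,"dz":-40,"ax":0,"ay":0,"az":0,"gripper":40}
    - {"dx":59,"dy":154,"dz":-65,"ax":0,"ay":0,"az":0,"gripper":40}
    - {"dx":59,"dy":154,"dz":-77,"ax":0,"ay":0,"az":0,"gripper":40}
    - {"dx":59,"dy":154,"dz":-82,"ax":0,"ay":0,"az":0,"gripper":40}
    - {"dx":59,"dy":154,"dz":-82,"ax":0,"ay":0,"az":0,"gripper":40}
  grip_force: 30

```text
time_s: 11.58
position: [0.5723, -0.14, 0.0479]
ee_rot: [1.485, 1.003, -1.484]
ft_force: [0.5, -1.0, 0.3]
opening: 0.467
```

```bash
python3 look.py 10 side; python3 -c "
from h import *
print(plane('top',[[240,275],[291,195],[262,222],[165,326],[338,290]],.012))"
```

```text
[ 0.5724 -0.14    0.0481] [ 0.7  -0.07  0.38] 0.468 [-0.3   0.59  1.56  0.    0.99  1.65] 11.625
[[ 0.001  0.928 -0.373]
 [-0.    -0.373 -0.928]
 [-1.     0.001 -0.   ]]
tcp px side [[354.6 166. ]] top [[432.7 216.2]]
[[0.47217967 0.16662872 0.012     ]
 [0.60551365 0.08719441 0.012     ]
 [0.55940364 0.13388657 0.012     ]
 [0.38920388 0.28321834 0.012     ]
 [0.45102365 0.00621259 0.012     ]]
```

View pics/side10c.png

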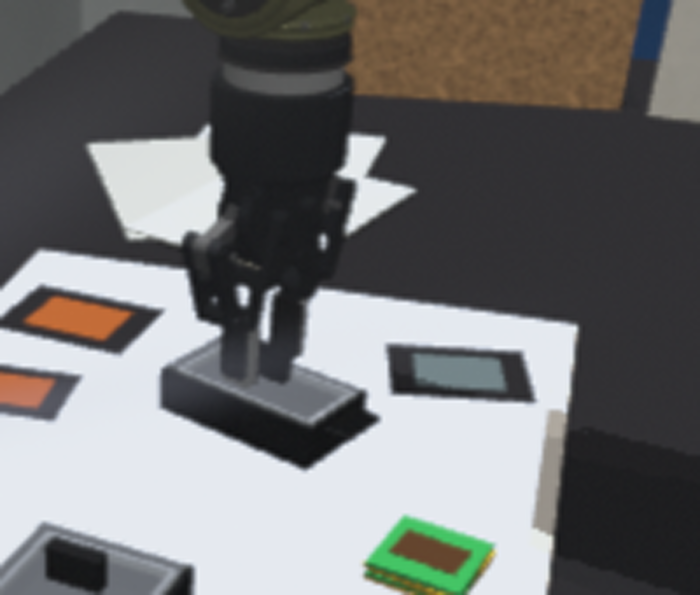

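The fingers straddle the handle. y is about 2.7 mm off, so I'll correct that and close.

Call:
play_rows:
  series:
    - {"dx":-0.5,"dy":-2.7,"dz":-0.5,"ax":0,"ay":0,"az":0,"gripper":40}
    - {"dx":-0.5,"dy":-2.7,"dz":-1,"ax":0,"ay":0,"az":0,"gripper":16}
    - {"dx":-0.5,"dy":-2.7,"dz":-1,"ax":0,"ay":0,"az":0,"gripper":5}
    - {"dx":-0.5,"dy":-2.7,"dz":-1,"ax":0,"ay":0,"az":0,"gripper":5}
    - {"dx":-0.5,"dy":-2.7,"dz":-1,"ax":0,"ay":0,"az":0,"gripper":5}
    - {"dx":-0.5,"dy":-2.7,"dz":-1,"ax":0,"ay":0,"az":0,"gripper":5}
  grip_force: 35

```text
time_s: 12.38
position: [0.5717, -0.1426, 0.0466]
ee_rot: [1.485, 1.003, -1.484]
ft_force: [-0.1, -0.3, 3.7]
opening: 0.107
```

```bash
python3 look.py 11
```

```text
[ 0.5717 -0.1426  0.0466] [-0.09 -0.34  3.71] 0.107 [-0.31  0.59  1.56 -0.    0.99  1.65] 12.375
[[ 0.     0.928 -0.373]
 [-0.    -0.373 -0.928]
 [-1.     0.     0.   ]]
tcp px side [[355.1 166.1]] top [[434.  216.7]]
```

Call:
play_rows:
  series:
    - {"dx":0,"dy":0,"dz":2,"ax":0,"ay":0,"az":0,"gripper":5}
    - {"dx":0,"dy":0,"dz":6,"ax":0,"ay":0,"az":0,"gripper":5}
    - {"dx":0,"dy":0,"dz":12,"ax":0,"ay":0,"az":0,"gripper":5}
    - {"dx":0,"dy":0,"dz":20,"ax":0,"ay":0,"az":0,"gripper":5}
    - {"dx":0,"dy":0,"dz":32,"ax":0,"ay":0,"az":0,"gripper":5}
    - {"dx":0,"dy":0,"dz":46,"ax":0,"ay":0,"az":0,"gripper":5}
    - {"dx":0,"dy":0,"dz":62,"ax":0,"ay":0,"az":0,"gripper":5}
    - {"dx":0,"dy":0,"dz":76,"ax":0,"ay":0,"az":0,"gripper":5}
    - {"dx":0,"dy":0,"dz":84,"ax":0,"ay":0,"az":0,"gripper":5}
    - {"dx":0,"dy":0,"dz":84,"ax":0,"ay":0,"az":0,"gripper":5}

```text
time_s: 13.62
position: [0.5717, -0.1426, 0.1309]
ee_rot: [1.485, 1.003, -1.484]
ft_force: [0.1, -0.5, -0.2]
opening: 0.112
```

```bash
python3 look.py 12 side
```

```text
[ 0.5715 -0.1425  0.1303] [ 0.04 -0.   -1.04] 0.108 [-0.31  0.48  1.51  0.    1.15  1.65] 13.675
[[-0.     0.928 -0.373]
 [ 0.    -0.373 -0.928]
 [-1.    -0.     0.   ]]
tcp px side [[357.9 128.6]] top [[451.3 212.6]]
```

View pics/side12c.png

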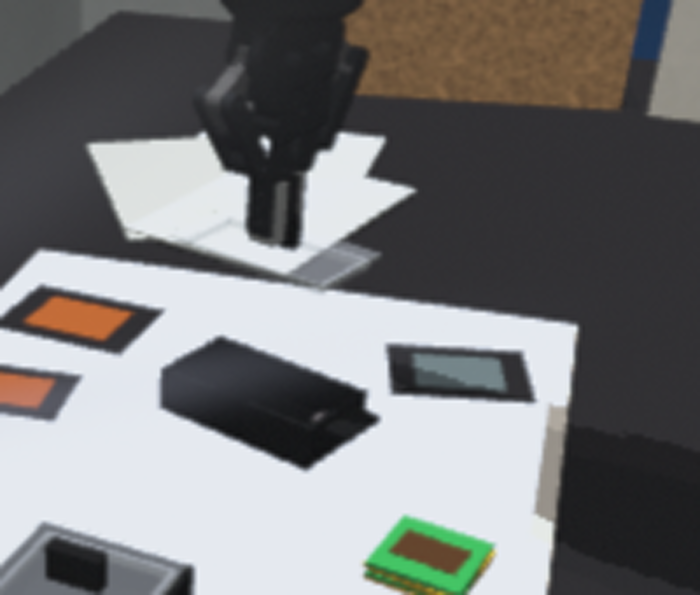

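The lid hangs level on the gripper; the dish is undisturbed and the weights glint at its tab end, crop (320,415). Carrying it to (475,165).

Call:
play_rows:
  series:
    - {"dx":-5,"dy":15,"dz":0,"ax":0,"ay":0,"az":1,"gripper":5}
    - {"dx":-15,"dy":48,"dz":0,"ax":0,"ay":0,"az":4,"gripper":5}
    - {"dx":-28,"dy":90,"dz":0,"ax":0,"ay":0,"az":7,"gripper":5}
    - {"dx":-43,"dy":135,"dz":0,"ax":0,"ay":0,"az":10,"gripper":5}
    - {"dx":-57,"dy":180,"dz":0,"ax":0,"ay":0,"az":13,"gripper":5}
    - {"dx":-71,"dy":225,"dz":0,"ax":0,"ay":0,"az":16,"gripper":5}
    - {"dx":-84,"dy":265,"dz":0,"ax":0,"ay":0,"az":19,"gripper":5}
    - {"dx":-93,"dy":295,"dz":0,"ax":0,"ay":0,"az":21,"gripper":5}
    - {"dx":-97,"dy":308,"dz":0,"ax":0,"ay":0,"az":22,"gripper":5}
    - {"dx":-97,"dy":308,"dz":0,"ax":0,"ay":0,"az":22,"gripper":5}

```text
time_s: 14.92
position: [0.4742, 0.1658, 0.1302]
ee_rot: [1.206, 1.211, -1.207]
ft_force: [0.8, 0.2, -0.9]
opening: 0.11
```

Call:
play_rows:
  series:
    - {"dx":0,"dy":0,"dz":-10,"ax":0,"ay":0,"az":0,"gripper":5}
    - {"dx":0,"dy":0,"dz":-28,"ax":0,"ay":0,"az":0,"gripper":5}
    - {"dx":0,"dy":0,"dz":-48,"ax":0,"ay":0,"az":0,"gripper":5}
    - {"dx":0,"dy":0,"dz":-66,"ax":0,"ay":0,"az":0,"gripper":5}
    - {"dx":0,"dy":0,"dz":-82,"ax":0,"ay":0,"az":0,"gripper":5}
    - {"dx":0,"dy":0,"dz":-93,"ax":0,"ay":0,"az":0,"gripper":5}
    - {"dx":0,"dy":0,"dz":-98,"ax":0,"ay":0,"az":0,"gripper":5}
    - {"dx":0,"dy":0,"dz":-100,"ax":0,"ay":0,"az":0,"gripper":5}
    - {"dx":0,"dy":0,"dz":-100,"ax":0,"ay":0,"az":0,"gripper":5}

```text
time_s: 16.05
position: [0.4748, 0.1655, 0.0306]
ee_rot: [1.208, 1.21, -1.207]
ft_force: [0.2, 0.2, -1.5]
opening: 0.107
```

```bash
python3 look.py 13 side top
```

```text
[0.4748 0.1655 0.0308] [-0.47  0.59 -1.09] 0.103 [0.26 0.47 1.82 0.   0.85 1.83] 16.15
[[ 0.001  1.     0.002]
 [ 0.     0.002 -1.   ]
 [-1.     0.001 -0.   ]]
tcp px side [[368.2 284.9]] top [[238.8 274.1]]
```

View pics/side13.png

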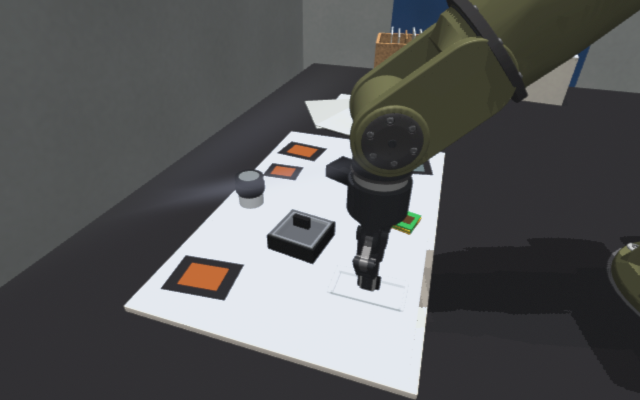

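View pics/top13.png

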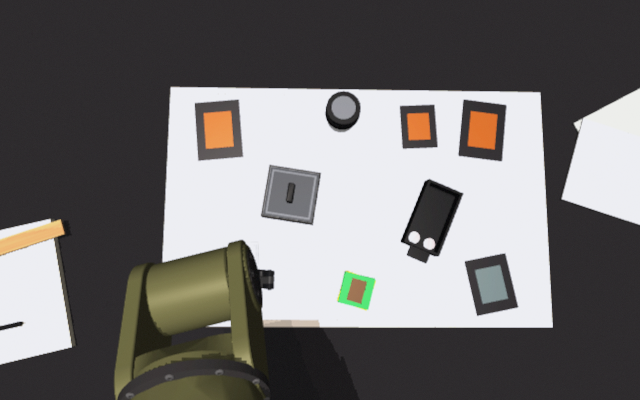

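The dish is open with both weights at the tab end (px (414,237), (429,243)). The lid is about 7 mm above the panel, side px (368,290), clear of everything. Lowering slowly.

Call:
play_rows:
  series:
    - {"dx":0,"dy":0,"dz":-2,"ax":0,"ay":0,"az":0,"gripper":5}
    - {"dx":0,"dy":0,"dz":-4,"ax":0,"ay":0,"az":0,"gripper":5}
    - {"dx":0,"dy":0,"dz":-5.5,"ax":0,"ay":0,"az":0,"gripper":5}
    - {"dx":0,"dy":0,"dz":-6.5,"ax":0,"ay":0,"az":0,"gripper":5}
    - {"dx":0,"dy":0,"dz":-7,"ax":0,"ay":0,"az":0,"gripper":5}
    - {"dx":0,"dy":0,"dz":-7,"ax":0,"ay":0,"az":0,"gripper":5}

```text
time_s: 16.9
position: [0.4746, 0.1655, 0.0236]
ee_rot: [1.208, 1.21, -1.208]
ft_force: [-2.5, -0.7, 4.9]
opening: 0.108
```

Contact at 4.9 N. Release, rise and clear the view.

Call:
play_rows:
  series:
    - {"dx":0,"dy":0,"dz":0.3,"ax":0,"ay":0,"az":0,"gripper":40}
    - {"dx":0,"dy":0,"dz":0.3,"ax":0,"ay":0,"az":0,"gripper":40}
    - {"dx":0,"dy":0,"dz":0.3,"ax":0,"ay":0,"az":0,"gripper":40}
    - {"dx":0,"dy":0,"dz":10,"ax":0,"ay":0,"az":0,"gripper":40}
    - {"dx":0,"dy":0,"dz":35,"ax":0,"ay":0,"az":0,"gripper":40}
    - {"dx":0,"dy":0,"dz":80,"ax":0,"ay":0,"az":0,"gripper":40}
    - {"dx":0,"dy":0,"dz":130,"ax":0,"ay":0,"az":0,"gripper":40}
    - {"dx":-40,"dy":30,"dz":160,"ax":0,"ay":0,"az":0,"gripper":40}
    - {"dx":-80,"dy":70,"dz":160,"ax":0,"ay":0,"az":0,"gripper":40}
    - {"dx":-110,"dy":110,"dz":160,"ax":0,"ay":0,"az":0,"gripper":40}

```text
time_s: 18.15
position: [0.3633, 0.2764, 0.1846]
ee_rot: [1.209, 1.21, -1.206]
ft_force: [-0.2, 0.2, -0.4]
opening: 0.469
```

Call:
play_rows:
  series:
    - {"dx":-20,"dy":40,"dz":0,"ax":0,"ay":0,"az":0,"gripper":40}
    - {"dx":-40,"dy":80,"dz":0,"ax":0,"ay":0,"az":0,"gripper":40}
    - {"dx":-40,"dy":80,"dz":0,"ax":0,"ay":0,"az":0,"gripper":40}

```text
time_s: 18.52
position: [0.3233, 0.3572, 0.1839]
ee_rot: [1.206, 1.212, -1.205]
ft_force: [0.5, -1.0, -0.5]
opening: 0.468
```

```bash
python3 look.py 14 side top; python3 - <<'E'
from h import *
W=cloud('top',np.load('/tmp/top14.npy')); z=W[...,2]; X=W[...,0];Y=W[...,1]
m=(abs(X-.475)<.08)&(abs(Y-.165)<.06)&(z>.017)&(z<.06)
if m.sum()>10: print(m.sum(),cv2.minAreaRect((W[m][:,:2]*1000).astype(np.float32)))
for x in (-.04,.04):
  for y in (-.018,.018):
    k=(abs(X-.475-x)<.006)&(abs(Y-.165-y)<.006); print(x,y,k.sum(),np.median(z[k]) if k.any() else None)
h=m&(z>.032); print('handle',W[h].mean(0) if h.any() else None, z[m].max())
E
```

```text
[0.3245 0.3554 0.1837] [1.68 0.29 0.28] 0.47 [ 0.75  0.19  1.77 -0.    1.18  2.32] 18.625
[[ 0.     1.     0.003]
 [ 0.     0.003 -1.   ]
 [-1.     0.    -0.   ]]
tcp px side [[538.2 367.7]] top [[ 50.6 408.1]]
2319 ((474.7791748046875, 155.3275146484375), (105.4758529663086, 95.59265899658203), 1.1410987377166748)
-0.04 -0.018 60 0.021559811981689436
-0.04 0.018 59 0.0220994401860114
0.04 -0.018 52 0.021552604221147187
0.04 0.018 57 0.021671185157337236
handle [0.47412828 0.16404523 0.0404757 ] 0.04421815626639225
```

View pics/side14.png

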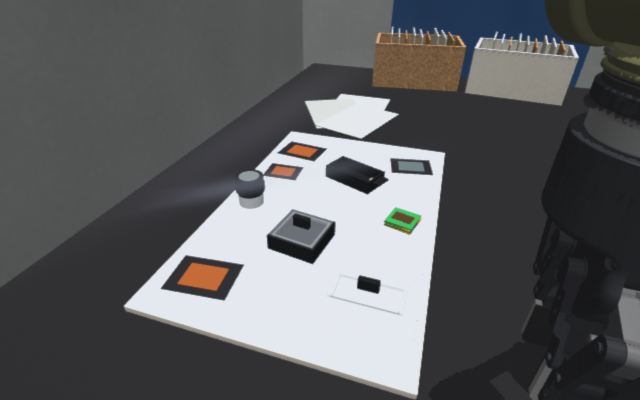

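View pics/top14.png

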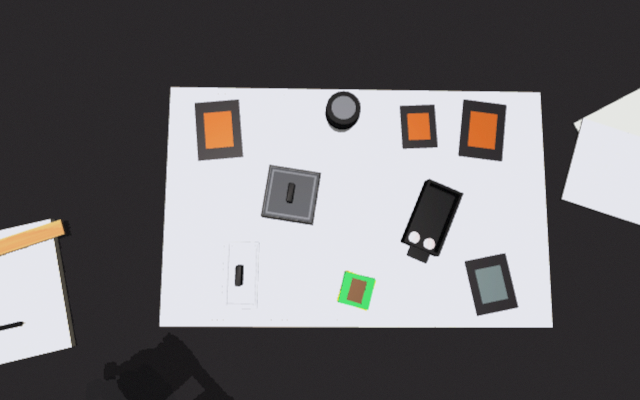

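The lid lies flat, handle up, at px (240,275), with its plate top at z = 21.5–22 mm at all four corners. The dish is level with both weights at the tab end. The gripper is free, so I'm handing in.

```bash
python3 -c "
from workcell import manip
print(manip.job_done())"
```

```text
the job is handed in; nothing more can be done
None
```

The job is done and was handed in at about 18.6 s. I gripped the dish by its long sides with the lid on, lifted it 100 mm and tipped it 35° tab end down. I then levelled it and set it back on the panel, lifted the lid off by its handle and laid it down about 0.32 m from the dish.

- **Weights and dish:** the last pictures show both weights at the tab end. The dish is back where it started and undisturbed by taking the lid off.
- **Lid:** it stayed on until the weights were gathered. It now lies handle up, and its plate top measures 21.5–22.1 mm at all four corners (21 mm expected), so it is flat.
- **Robot:** the gripper ended clear of everything. The largest force in my readings was about 6 N; I only read it at the end of each move, not during it.
- **What went wrong:** the first move call was refused because some keys were missing, and the arm did not move. At the handle grasp the arm was 2.7 mm off in y, which I corrected before closing.
- **Disagreement:** the outline fit of the laid lid came out too wide (96 mm, 56 expected), probably because part of the square box fell inside the search window. I relied on the corner heights and the pictures instead.

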